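# Square a valve plate and load it on the lap

### The job

Draw the aluminium valve plate out of the blue magazine by its ported end and lay it flat on the grey squaring stand, ported end towards the short-side (end) fence; push it flush against both yellow fences and let go of it there. Then take it again by its plain end and slide the ported end under the green hold-down bridge of the cast iron lap until it is fully home against the red stop, lying flat and straight, and let go. Leave the bushing, the seal ring and the reed retainer where they are.

Things in the scene. Friction and masses are not known exactly. Their poses are not given: they have to be found in the camera images.
- plate_center (a point): Centre (half-way up) of the loose aluminium valve plate, 150 long (its x), 56 wide (y), 16 thick (z, up), about 0.36 kg. Its +x end is the ported end (three dark round ports with copper rims on top); the -x end is plain. It starts flat in the magazine, ported end sticking out of the mouth, plain end under the cover.
- plate_port_end (a point): Middle of the plate's ported end face, half-way up: 75 mm along +x from the plate's centre. Same axes as the plate.
- magazine: Fixed blue magazine; origin: centre of its underside, on the bench. Base 160 (x) by 104 (y) by 8 high; the plate lies on it. From x +12 to +80 it is a tunnel: 68 wide and 26 high inside, walls 14, roof 10 thick (top 44 above bench). Mouth looks along -x: draw the plate out that way. Plate's centre starts at x -12 to 0, loosely, some 85 of its ported end uncovered.
- stand: Fixed grey squaring stand; origin: centre of its underside, on the bench. Base 150 (x) by 210 (y), 8 high. Two yellow fences rise 14 above it: the long-side one, face (looks to -x) at x +38, runs y +5 to +105; the end one, face (looks to -y) at y +90, runs x -67 to +38. Squared plate: length along y, ported end at the end fence, centre at x +10, y +15, plain end clear of the fences.
- lap: Fixed dark cast iron lap; origin: centre of its underside, on the bench. Block 230 (x) by 130 (y), flat top 25 above bench. The plate goes in along +x: green bridge from x +5 to +85, cheeks 62 apart with short flared lead-ins, 26 high inside, two cross bars (top 61 above bench). Red stop's face at x +85. Plate fully home: centre at x +10, y 0, 33 above bench, plain end at x -65.
- bushing: Loose zinc-plated stud bushing standing up, 52 diameter foot, 40 high; origin centre of its underside. Bystander.
- seal_ring: Loose orange silicone seal ring lying flat, 72 outer diameter, 8 thick; origin centre of its underside. Bystander.
- retainer: Loose bronze reed retainer, bent strip 112 long (x), 26 wide, up to 14 high; origin centre of its underside. Bystander.
Mind the look-alikes: they are no part of the job. There is more than one size of the part that bears plate_center; the job needs the largest.

How it is judged:
By the outcome, as a careful person would: the job done as asked, in the order asked, and still so for the second after the job is handed in, with the robot touching nothing.
It also fails if it takes over 72 s, if anything falls off the work surface, if the arm or the gripper's body presses on something with over 40 N, if the wrist force passes 120 N, or if a joint passes its speed limit or range.

### The arm

A 6-joint arm with a two-finger parallel gripper is mounted at the origin on the work surface. World frame = base frame: x ahead of the robot, y to its left, z up, the work surface at z = 0. Lengths are in m, angles in degrees, forces in N, time in s.
With the tool pointing down it reaches from about 0.3 to 0.75 m from the base axis. Payload 8.5 kg.
Tool frame: the origin (TCP) lies midway between the tips of the shut fingers; the grasp point (between the pads) lies 19 mm behind it; y points along the fingers, z is the direction in which the jaws open and shut, and the axes are right-handed (so a half turn about y gives the same grasp; the last joint's range is limited). The gripper opens to 88 mm and grips with 3 to 60 N. Pads are 18 mm wide; open, the fingers measure 123 mm over their backs; the gripper's body (75 mm by 187 mm) begins 45 mm behind the grasp point.
Start: joints at [-87.049, 21.807, 74.336, -0, 83.858, -12.336], TCP at [0.145, -0.531, 0.239] pointing down, gripper open.
Joint ranges: [-178.18, 178.18], [-50.72, 133.34], [12.68, 142.11], [-81.47, 261.47], [9.98, 163.14], [-165.26, 165.26]. Speed limits (degrees/s): [136.94, 136.94, 180, 180, 180, 180].

### API

Orientations are given as [roll, pitch, yaw] about the fixed x, y, z axes, in that order (R = Rz(yaw) Ry(pitch) Rx(roll)).
In Python, from rig import movep, move_linear, movej, gripper_to, hold, inverse_kinematics, observe, camera, calibration, IKError, sign_off gives the robot as it stands. Calls block until the motion is done:
- movep(position, orientation): joint-space move of the TCP to a pose.
- move_linear(position, attitude=None, feed=0.15, force_limit=None): straight line of the TCP; attitude=None keeps the orientation; feed is the mean speed in m/s. With force_limit (N) it stops when the force on the tool has changed by that much, and returns True; else False.
- movej(angles): joint-space move.
- gripper_to(opening, grasp_force=None): finger opening in m; grasp_force is the grip in N (None keeps the last); returns when the fingers have stopped.
- hold(seconds).
- inverse_kinematics(position, orientation): joint angles nearest the present ones, or None.
- observe(): the state.
- camera(name): name is "scene" or "side" or "wrist"; returns the picture (384x512x3 uint8, red, green, blue); there is no depth.
- calibration(name): a dict with "mtx" (3x3 intrinsics, pixels), "eye" and "attitude" of the camera in the world. Camera axes: x right, y up, looking along -z (the intrinsics and any distortion apply to the point x, -y, -z); pixel columns grow to the right and rows downward; lengths in m; the calibration is good to about 2 mm. A picture is of the moment at which its call begins: read the wrist's pose just before it. calibration takes no time and is no camera call; for the wrist camera it gives the pose at the moment of the call.
A pose or a line that the arm cannot do raises IKError and nothing moves.
- sign_off(): hands the job in, once; it reports no verdict.
The state is a dict: "time_s": time; "joint_pos": joint angles; "joint_velocities": joint speeds; "joint_efforts": joint torques, N m; "position": TCP position; "eef_rot": TCP orientation; "wrist_force": force on the tool from outside, world axes, zero at the start; "wrist_torque": the same for the moment, N m; "opening": finger opening in m.
Only numpy, scipy, OpenCV 4.12 (cv2) and the standard library are available. Lean on these libraries where they do the work, as an engineer would, in place of code of your own. Each camera call takes 0.05 s, during which the arm holds its last target. There are 200 camera calls.

## Working session

There is one attempt and no reset: what is moved stays moved. The work goes in short steps, each a Python script; the robot and the scene stay as the last script left them, time stands still between calls to the robot, and variables do not carry over. Pictures are saved under pics/ and viewed, about 8 in all and at most 12, crops included, and the job is handed in when it is done.

```bash
ls; mkdir -p pics; python3 - <<'E'
from rig import *
import cv2
for n in("scene","side","wrist"):
    c=calibration(n); print(n,c)
    im=camera(n); cv2.imwrite(f"pics/{n}0.png",im[:,:,::-1])
print(observe())
E
```

```text
pics
scene {'mtx': array([[481.47653285,   0.        , 253.93852231],
       [  0.        , 481.47653285, 192.48429231],
       [  0.        ,   0.        ,   1.        ]]), 'eye': array([ 1.35576758, -0.32606917,  0.9014275 ]), 'attitude': array([42.93151716,  0.4253034 , 70.94440732])}
side {'mtx': array([[432.48611061,   0.        , 258.34445157],
       [  0.        , 432.48611061, 194.60876524],
       [  0.        ,   0.        ,   1.        ]]), 'eye': array([0.19096269, 1.00305426, 0.73807635]), 'attitude': array([  58.9404901 ,   -1.19203715, -157.54266342])}
wrist {'mtx': array([[340.13820382,   0.        , 254.86347764],
       [  0.        , 340.13820382, 188.50029511],
       [  0.        ,   0.        ,   1.        ]]), 'eye': array([ 0.21442743, -0.51145733,  0.38492876]), 'attitude': array([-16.23455764,   0.14040854, -74.67643946])}
{'time_s': 0.15, 'joint_pos': array([-8.70491441e+01,  2.18324870e+01,  7.43707314e+01,  1.03183358e-03,
        8.38575877e+01, -1.23361206e+01]), 'joint_velocities': array([-5.95203617e-05, -9.85188267e-02, -2.15245828e-01,  4.04489032e-02,
       -4.68353474e-02,  4.14562403e-02]), 'joint_efforts': array([ 1.20803688e-03, -4.38083518e+01, -2.24614835e+01,  7.12998910e-02,
        3.43636062e-02, -8.35939045e-05]), 'position': array([ 0.14499801, -0.53033412,  0.23830001]), 'eef_rot': array([-9.00591830e+01,  1.39931137e-02, -1.64713142e+02]), 'wrist_force': array([-0.15710056, -0.04049346, -0.3109475 ]), 'wrist_torque': array([-0.0352461 , -0.01904512, -0.02971511]), 'opening': 0.08818443710965297}
```

```bash
python3 - <<'E'
import cv2,numpy as np
a=cv2.imread('pics/scene0.png');cv2.imwrite('pics/scene0b.png',cv2.resize(a,(792,594),interpolation=2))
E
```

```text
(no output)
```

View pics/scene0b.png

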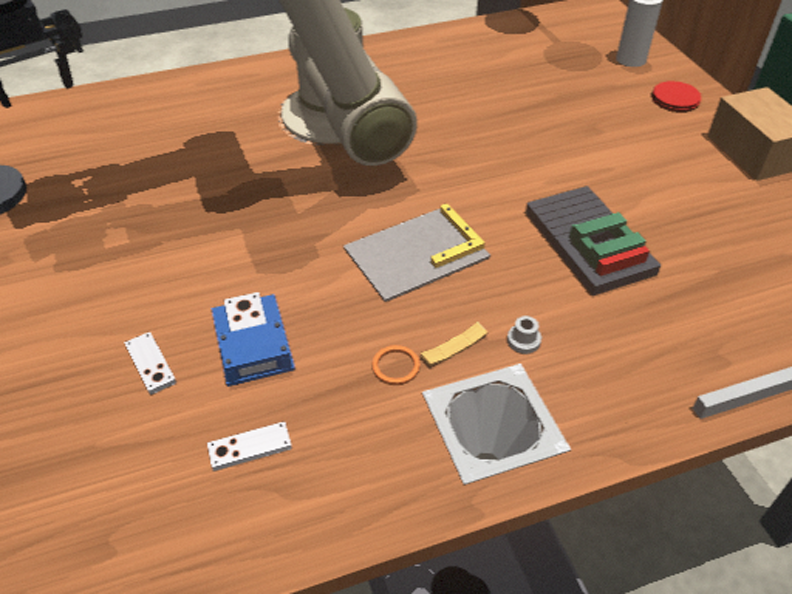

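View pics/side0.png

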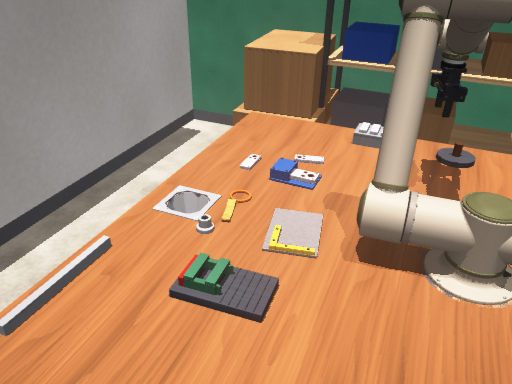

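The scene picture shows the blue magazine at (252,338) in the 792-wide view, with a plate whose ports stick out at (245,310). There are two loose smaller plates at (150,362) and (250,445), which are the look-alikes. The stand is at (418,252) and the lap at (592,240). The ring is at (396,365), the retainer at (455,345) and the bushing at (525,335). There is an opening in the bench at (495,420). My choice is the plate in the magazine, and I'll check it close up with the wrist camera.

```bash
cat > h.py <<'E'
from rig import *
import numpy as np, cv2
from scipy.spatial.transform import Rotation as R
from scipy.optimize import least_squares
def rot(a): return R.from_euler('xyz',a,degrees=True).as_matrix()
def ray(c,px,z):
    d=np.linalg.inv(c['mtx'])@[px[0],px[1],1]; d=rot(c['attitude'])@(d*[1,-1,-1])
    return c['eye']+d*(z-c['eye'][2])/d[2]
def proj(c,P):
    q=(np.atleast_2d(P)-c['eye'])@rot(c['attitude'])*[1,-1,-1]
    q=q@c['mtx'].T; return q[:,:2]/q[:,2:]
def fit(c,pts,pix,x0):
    """pts local (n,3) -> pose x,y,yaw(deg)"""
    pts=np.array(pts,float);pix=np.array(pix,float)
    def w(p): return pts@rot([0,0,p[2]]).T+[p[0],p[1],0]
    r=least_squares(lambda p:(proj(c,w(p))-pix).ravel(),x0,x_scale=[.01,.01,1],loss='soft_l1')
    return r.x,np.linalg.norm(proj(c,w(r.x))-pix,axis=1)
E
python3 - <<'E'
from h import *
c=calibration('scene')
s=512/792
for n,p,z in [('mag',(252,345),.03),('stand c',(418,252),.004),('magL',(215,312),.044),('magR',(272,297),.044),('magbL',(228,373),.044),('lapc',(592,238),.025),('lap near corner',(595,292),.025),('lap right',(659,267),.025),('lap back left',(527,205),.025),('lap back r',(588,187),.025),
 ('st L',(346,246),.008),('st near',(386,299),.008),('st right',(489,252),.008),('st top',(445,207),.008),('bush',(525,340),0),('ret',(455,345),0),('ring',(396,365),0),('hole',(495,420),0)]:
    print(n,ray(c,np.array(p)*s,z).round(3))
print(rot(observe()['eef_rot']).round(2)); cw=calibration('wrist'); print(rot(cw['attitude']).round(2))
E
```

```text
mag [ 0.609 -0.3    0.03 ]
stand c [0.476 0.017 0.004]
magL [ 0.537 -0.341  0.044]
magR [ 0.535 -0.251  0.044]
magbL [ 0.661 -0.344  0.044]
lapc [0.564 0.305 0.025]
lap near corner [0.68  0.246 0.025]
lap right [0.664 0.375 0.025]
lap back left [0.447 0.239 0.025]
lap back r [0.438 0.368 0.025]
st L [ 0.424 -0.098  0.008]
st near [ 0.567 -0.072  0.008]
st right [0.521 0.132 0.008]
st top [0.384 0.105 0.008]
bush [ 0.715  0.107 -0.   ]
ret [0.688 0.    0.   ]
ring [ 0.695 -0.1    0.   ]
hole [0.836 0.001 0.   ]
[[-0.96 -0.    0.26]
 [-0.26  0.   -0.96]
 [-0.   -1.   -0.  ]]
[[ 0.26  0.93  0.27]
 [-0.96  0.25  0.07]
 [-0.   -0.28  0.96]]
```

```bash
python3 - <<'E'
from h import *
import pickle
D={}
for n,p,y in [('mag',(.55,-.30,.26),0),('stand',(.46,.01,.26),-20),('lap',(.55,.30,.26),-20)]:
    movep(p,[-90,0,y]); hold(.15)
    c=calibration('wrist'); im=camera('wrist')[:,:,::-1]; D[n]=c
    cv2.imwrite(f'pics/w_{n}.png',im); o=observe(); print(n,o['time_s'],o['joint_pos'].round(1),o['position'].round(4))
    cv2.imwrite(f'pics/w_{n}b.png',cv2.resize(im,(792,594),interpolation=2))
pickle.dump(D,open('cal.pkl','wb'))
E
```

```text
mag 2.125 [ -39.5   29.1   58.8   -0.    92.2 -129.4] [ 0.5497 -0.3005  0.26  ]
stand 3.55 [-13.6  11.8  85.3  -0.   82.9 -83.6] [0.4604 0.0093 0.2598]
lap 4.9083 [ 17.7  29.   58.8  -0.   92.2 -52.2] [0.5503 0.2988 0.2604]
```

View pics/w_magb.png

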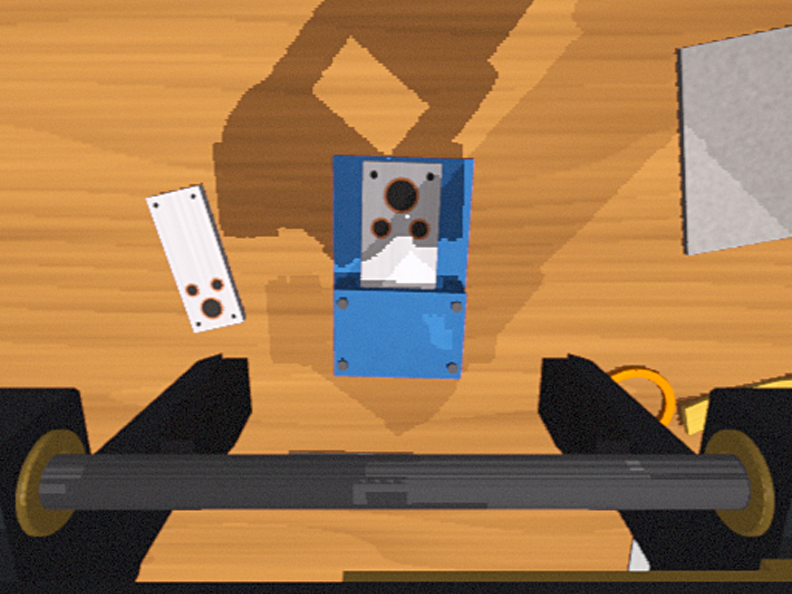

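View pics/w_standb.png

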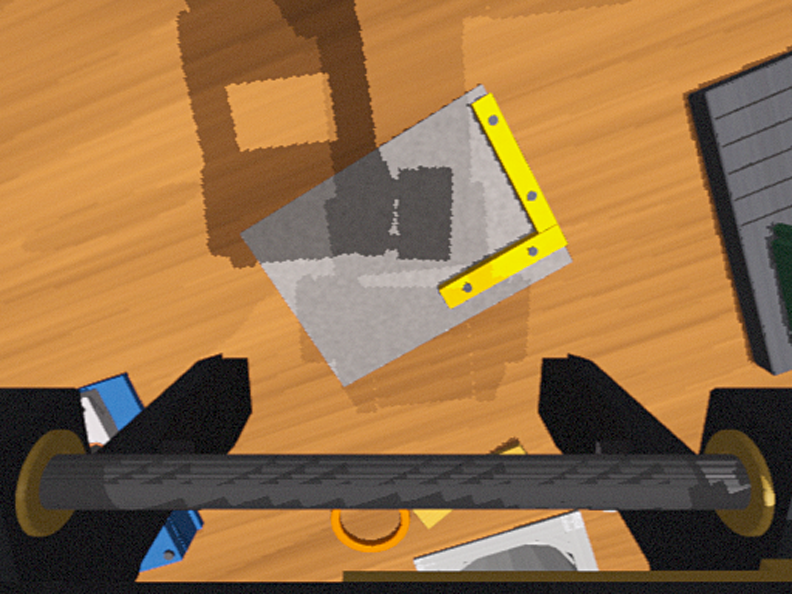

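View pics/w_lapb.png

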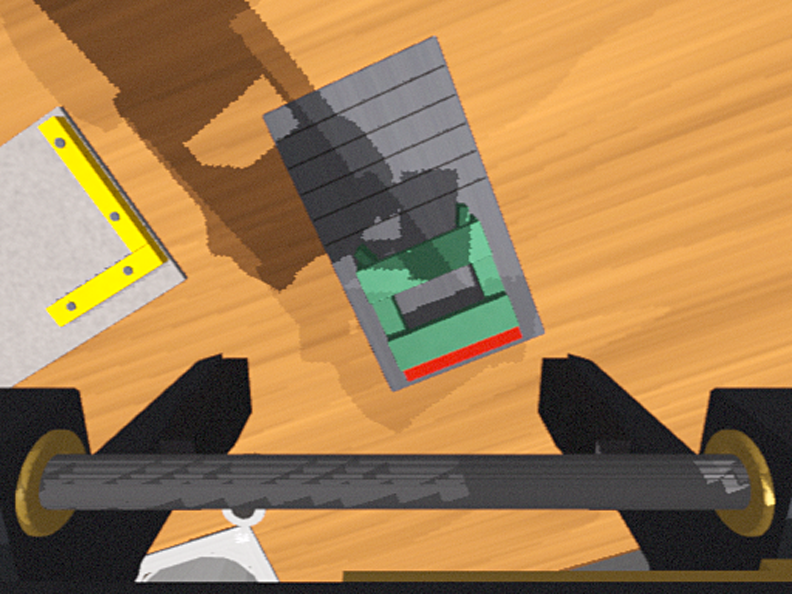

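```bash
python3 - <<'E'
from h import *
import pickle
D=pickle.load(open('cal.pkl','rb')); s=512/792
def go(n,pts,pix,x0):
    g=cv2.imread(f'pics/w_{n}.png',0); p=(np.array(pix,np.float32)*s)
    q=cv2.cornerSubPix(g,p.reshape(-1,1,2).copy(),(3,3),(-1,-1),(3,30,.01)).reshape(-1,2)
    q=np.where(np.linalg.norm(q-p,axis=1,keepdims=True)<2.5,q,p)
    for lab,z in(('raw',p),('sub',q)):
        x,r=fit(D[n],np.array(pts)/1e3,z,x0); print(n,lab,x.round(4),r.round(2))
go('mag',[(-80,-52,8),(-80,52,8),(80,-48,44),(80,48,44),(12,-48,44),(12,48,44)],[(334,156),(473,159),(334,376),(461,379),(334,291),(466,293)],[.59,-.3,0])
go('stand',[(-75,-105,8),(75,-105,8),(75,105,8),(-75,105,8),(38,5,22),(38,90,22),(-67,90,22)],[(241,235),(345,386),(571,262),(481,84),(439,290),(539,233),(472,103)],[.47,.01,10])
go('lap',[(-115,-65,25),(-115,65,25),(115,65,25),(115,-65,25)],[(263,116),(436,37),(543,334),(396,391)],[.56,.3,0])
for p in [(363,162),(442,165),(361,285),(438,285),(401,195)]: print(ray(D['mag'],np.array(p)*s,.024).round(4))
print('ring',ray(D['stand'],np.array((371,513))*s,.004), D['lap']['eye'],D['stand']['eye'])
# stand & lap cross checks from scene camera
c=calibration('scene')
print(fit(c,np.array([(-75,-105,8),(75,-105,8),(75,105,8),(-75,105,8)])/1e3,np.array([(346,246),(386,299),(489,252),(445,207)])*s,[.47,.01,10]))
print(fit(c,np.array([(-115,-65,25),(-115,65,25),(115,65,25),(115,-65,25)])/1e3,np.array([(527,205),(588,187),(659,267),(595,292)])*s,[.56,.3,0]))
E
```

```text
mag raw [ 0.5711 -0.2955 -1.4631] [1.12 0.55 0.38 0.29 0.83 0.62]
mag sub [ 0.5697 -0.2963 -1.4955] [1.19 0.79 0.45 0.57 0.07 1.3 ]
stand raw [ 0.4722  0.0163 10.8588] [1.13 0.91 1.54 0.61 0.16 0.32 0.77]
stand sub [ 0.4716  0.0153 10.753 ] [1.07 1.29 0.41 1.13 0.67 0.72 0.53]
lap raw [0.5491 0.3143 3.1226] [0.81 1.41 2.91 2.58]
lap sub [0.5482 0.3135 2.8135] [0.19 1.35 1.48 1.38]
[ 0.4935 -0.3221  0.024 ]
[ 0.4956 -0.2662  0.024 ]
[ 0.5838 -0.3252  0.024 ]
[ 0.5838 -0.2671  0.024 ]
[ 0.5166 -0.2952  0.024 ]
ring [ 0.69246573 -0.09730873  0.004     ] [0.4822199  0.32346385 0.40706473] [0.39244213 0.03397224 0.40653036]
(array([ 0.47360292,  0.01660401, 11.14732114]), array([1.49788951, 0.27519432, 2.06815535, 0.97161518]))
(array([0.55713842, 0.30741027, 2.6936483 ]), array([0.74780311, 0.36722923, 2.1550414 , 1.47562354]))
```

The close wrist view confirms the choice. The plate in the magazine measures 56 mm wide, with its ports at (401,195); the loose ones are narrower. The stand's yellow fences meet at (539,233). The lap bridge is at (440,300), with the red stop at (463,353).

```bash
cat >> h.py <<'E'
S=(.4722,.0163,10.9)
def loc(f,x,y,z):
    """mm in fixture frame -> world m (z mm above bench)"""
    p=rot([0,0,f[2]])@np.array([x,y,0])/1e3; return [f[0]+p[0],f[1]+p[1],z/1e3]
def say(t):
    o=observe(); print(t,'t',round(o['time_s'],2),'pos',o['position'].round(4),'F',o['wrist_force'].round(1),'open',round(o['opening']*1e3,1))
E
python3 - <<'E'
from h import *
g=np.array([.5225,-.2950]); A=[-90,0,-1.4]
movep([*g,.08],A); move_linear([*g,.0115],feed=.1); say('down')
gripper_to(.05,40); say('grip')
d=np.array([-np.cos(np.radians(1.4)),np.sin(np.radians(1.4))])
print(move_linear([*(g+d*.085),.0125],feed=.1,force_limit=30)); say('drawn')
move_linear([*(g+d*.085),.10],feed=.2); say('up')
movep(loc(S,-30,47,90),[-90,0,S[2]-90]); say('over stand')
cv2.imwrite('pics/w1.png',camera('wrist')[:,:,::-1]); cv2.imwrite('pics/s1.png',camera('scene')[:,:,::-1])
E
```

```text
down t 7.97 pos [ 0.5228 -0.2952  0.012 ] F [0.9 0.2 0.4] open 88.0
grip t 8.56 pos [ 0.5225 -0.2952  0.0117] F [-1.  -0.8  2.5] open 55.5
False
drawn t 9.56 pos [ 0.4377 -0.2929  0.0124] F [-0.2 -1.1 -1.6] open 55.5
up t 10.15 pos [ 0.4373 -0.2924  0.0991] F [ 0.4 -0.3 -4.3] open 55.4
over stand t 11.92 pos [0.434  0.0564 0.0898] F [-1.2 -0.2 -4.3] open 55.5
```

```bash
python3 - <<'E'
from h import *
A=[-90,0,S[2]-90]
print(move_linear(loc(S,-30,47,11.3),feed=.08,force_limit=8)); say('placed')
gripper_to(.068); move_linear(loc(S,-30,47,60),feed=.15); say('released')
gripper_to(0.0,20); movep(loc(S,-95,45,60),A)
move_linear(loc(S,-95,45,13),feed=.15)
print('side',move_linear(loc(S,-28,45,13),feed=.04,force_limit=8)); say('side')
print((rot([0,0,-S[2]])@(observe()['position']-[S[0],S[1],0])*1e3).round(1))
p=observe()['position']; 
move_linear(loc(S,-60,45,13),feed=.15); move_linear(loc(S,-60,45,60),feed=.2)
movep(loc(S,10,-105,60),A); move_linear(loc(S,10,-105,13),feed=.15)
print('end',move_linear(loc(S,10,-60,13),feed=.04,force_limit=8)); say('end')
print((rot([0,0,-S[2]])@(observe()['position']-[S[0],S[1],0])*1e3).round(1))
move_linear(loc(S,10,-90,13),feed=.15); move_linear(loc(S,10,-90,60),feed=.2)
movep(loc(S,-70,45,60),A); move_linear(loc(S,-70,45,13),feed=.15)
print('side',move_linear(loc(S,-28,45,13),feed=.04,force_limit=8)); say('side2')
print((rot([0,0,-S[2]])@(observe()['position']-[S[0],S[1],0])*1e3).round(1))
move_linear(loc(S,-60,45,13),feed=.15); move_linear(loc(S,-60,45,150),feed=.3)
movep([.46,-.03,.24],[-90,0,-20]); hold(.1)
import pickle; pickle.dump(calibration('wrist'),open('c2.pkl','wb'))
im=camera('wrist')[:,:,::-1]; cv2.imwrite('pics/w2.png',im); say('view')
cv2.imwrite('pics/w2b.png',cv2.resize(im[20:260,100:420],(800,600),interpolation=2))
E
```

```text
True
placed t 12.97 pos [0.4335 0.0568 0.0117] F [-1.  -0.3  5.6] open 55.3
released t 13.82 pos [0.4337 0.0568 0.0597] F [-1.3 -0.7 -0.5] open 68.0
side True
side t 16.94 pos [0.4229 0.0529 0.0126] F [-2.1 -0.9  2.1] open 0.5
[-41.5  45.3  12.6]
end False
end t 20.03 pos [ 0.4934 -0.0408  0.013 ] F [ 2.1 -0.1  1.2] open 0.5
[ 10. -60.  13.]
side True
side2 t 22.59 pos [0.4192 0.0523 0.0127] F [-2.1 -0.9  2.5] open 0.6
[-45.2  45.3  12.7]
view t 24.69 pos [ 0.4598 -0.0297  0.2394] F [ 0.5  0.4 -0. ] open 0.4
```

View pics/w2b.png

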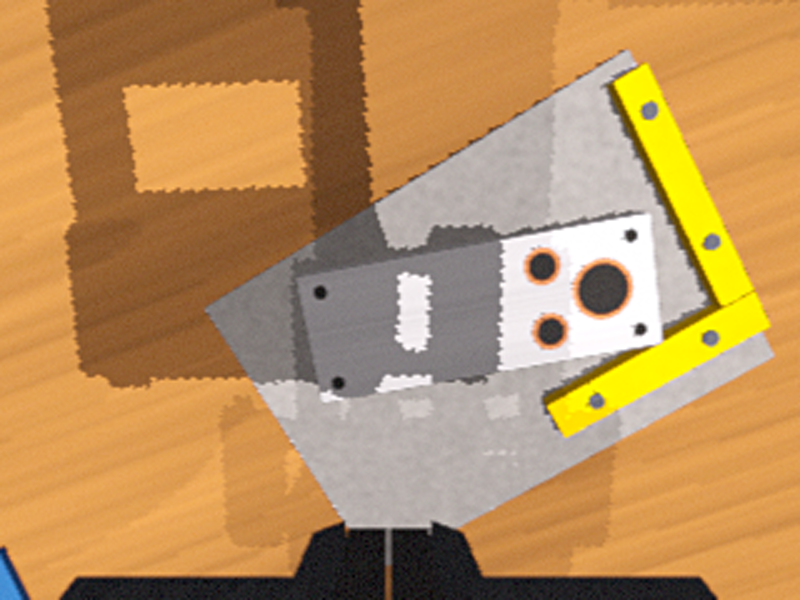

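The side push stopped early. The plate lies skewed by about 17°, with its port corner at the long fence (661,341) and its plain end at (297,277)–(322,393). I'll fit its pose, take it by the plain end, straighten it and push again.

```bash
python3 - <<'E'
from h import *
import pickle
c=pickle.load(open('c2.pkl','rb')); f=lambda q:np.array(q)/2.5+[100,20]
p,r=fit(c,np.array([(75,28,24),(75,-28,24),(-75,28,24),(-75,-28,24)])/1e3,f([(648,213),(661,341),(297,277),(322,393)]),[.46,.02,90]); print('plate',p.round(4),r.round(2))
s,r=fit(c,np.array([(-75,-105,8),(-75,105,8),(75,105,8),(38,5,22),(38,90,22),(-67,90,22)])/1e3,f([(206,308),(629,50),(773,354),(545,403),(719,306),(609,85)]),S); print('stand',s.round(4),r.round(2))
print('local',(rot([0,0,-s[2]])@[p[0]-s[0],p[1]-s[1],0]*1e3).round(1),p[2]-s[2])
np.save('plate.npy',p)
E
```

```text
plate [4.57500e-01 1.40000e-02 8.01123e+01] [1.14 0.65 1.08 3.39]
stand [ 0.4718  0.0158 10.7642] [1.34 1.4  0.73 0.86 0.85 1.46]
local [-14.4   1.    0. ] 69.34809220287877
```

```bash
cat >> h.py <<'E'
def inS(): return (rot([0,0,-S[2]])@(observe()['position']-[S[0],S[1],0])*1e3).round(1)
E
sed -i 's/^S=.*/S=(.4720,.0160,10.85)/' h.py
python3 - <<'E'
from h import *
P=np.load('plate.npy'); A=[-90,0,S[2]-90]
gripper_to(.082,40); movep(loc(P,-47,0,70),[-90,0,P[2]-180])
move_linear(loc(P,-47,0,12),feed=.12); gripper_to(.05,30); say('grip')
move_linear(loc(P,-60,0,16),feed=.1)
move_linear(loc(S,-10,-42,16),A,feed=.1); move_linear(loc(S,5,-40,12),feed=.06); say('aligned')
print('end',move_linear(loc(S,5,-20,12),feed=.025,force_limit=10),inS()); say('end')
print('side',move_linear(loc(S,25,inS()[1]-.5,12),feed=.025,force_limit=10),inS()); say('side')
gripper_to(.082); x,y,_=inS(); move_linear(loc(S,x,y,60),feed=.2)
gripper_to(0,20); movep(loc(S,10,-95,60),A); move_linear(loc(S,10,-95,13),feed=.2)
print('end',move_linear(loc(S,10,-45,13),feed=.03,force_limit=12),inS()); say('end')
move_linear(loc(S,10,-85,13),feed=.2); move_linear(loc(S,10,-85,60),feed=.2)
movep(loc(S,-55,25,60),A); move_linear(loc(S,-55,25,13),feed=.2)
print('side',move_linear(loc(S,-10,25,13),feed=.03,force_limit=12),inS()); say('side')
move_linear(loc(S,-60,25,13),feed=.2); move_linear(loc(S,-60,25,100),feed=.3)
movep([.46,-.03,.24],[-90,0,-20]); hold(.1)
import pickle; pickle.dump(calibration('wrist'),open('c3.pkl','wb'))
im=camera('wrist')[:,:,::-1]; cv2.imwrite('pics/w3.png',im); say('view')
cv2.imwrite('pics/w3b.png',cv2.resize(im[20:260,100:420],(800,600),interpolation=2))
E
```

```text
grip t 28.33 pos [ 0.4496 -0.0324  0.0123] F [-0.1 -0.1  5. ] open 55.8
aligned t 29.53 pos [ 0.485  -0.0223  0.0123] F [-1.8 -0.4  4.3] open 55.7
end True [  6.1 -32.   12.4]
end t 30.02 pos [ 0.484  -0.0143  0.0124] F [ 0.2 -2.9  2.2] open 55.8
side True [  6.2 -32.1  12.3]
side t 30.29 pos [ 0.4841 -0.0143  0.0123] F [-0.5 -1.8  4.7] open 56.1
end True [ 10.5 -71.3  13.1]
end t 34.13 pos [ 0.4957 -0.052   0.0131] F [ 1.  -4.6  0.8] open 0.3
side True [-32.8  25.4  12.7]
side t 36.59 pos [0.435  0.0348 0.0127] F [-2.1 -0.5  1.7] open -0.0
view t 38.52 pos [ 0.4597 -0.0297  0.2392] F [-0.6  0.6  0.1] open 0.9
```

View pics/w3b.png

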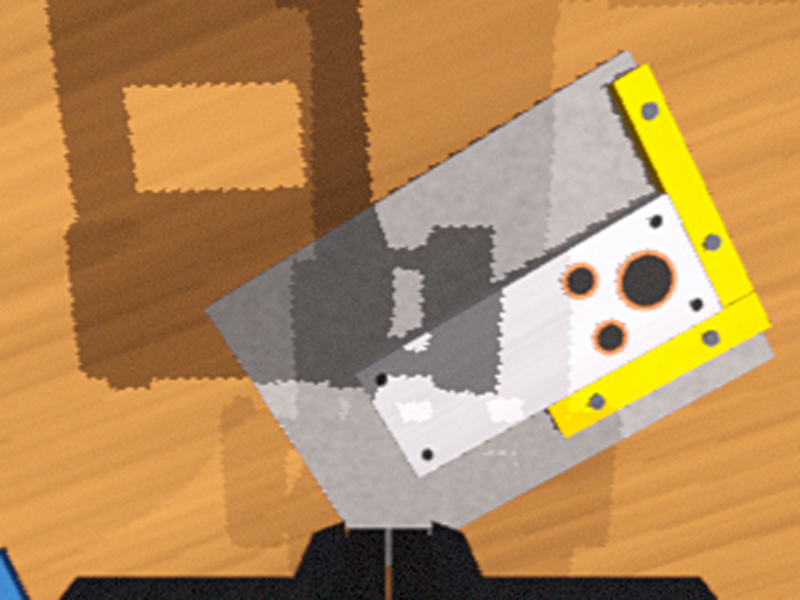

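Here the plate lies flush on both fences, with its port end against the end fence from (667,193) to (720,303) and its side along the long fence. Next I'll refine the lap pose from the earlier picture.

```bash
python3 - <<'E'
import cv2
im=cv2.imread('pics/w_lap.png')[18:258,155:365]
cv2.imwrite('pics/lapc.png',cv2.resize(im,(525,600),interpolation=2))
E
```

```text
(no output)
```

View pics/lapc.png

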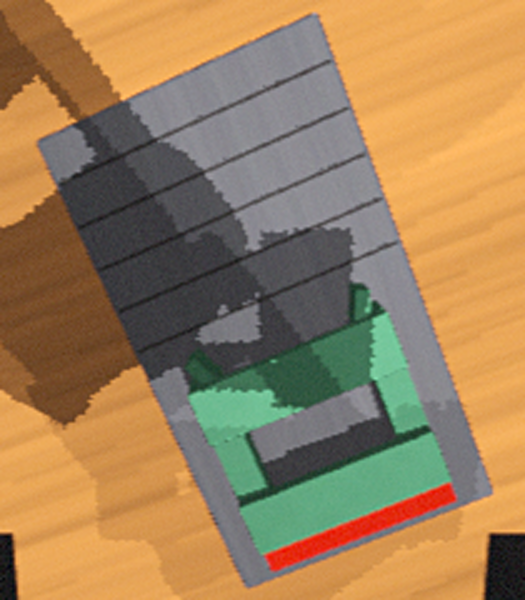

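```bash
python3 - <<'E'
from h import *
import pickle
D=pickle.load(open('cal.pkl','rb')); s=512/792
f=lambda q:np.array(q)/2.5+[155,18]
C=np.array([(-115,-65,25),(-115,65,25),(115,65,25),(115,-65,25)])/1e3
M=np.array([(5,0,61),(85,0,61)])/1e3
w=f([(38,143),(316,14),(492,492),(249,587)]); m=f([(289,352),(360,520)])
print(fit(D['lap'],C,w,[.55,.31,3]))
print(fit(D['lap'],np.r_[C,M],np.r_[w,m],[.55,.31,3]))
sc=calibration('scene'); sp=np.array([(527,205),(588,187),(659,267),(595,292)])*s
g=cv2.imread('pics/scene0.png',0)
sp2=cv2.cornerSubPix(g,sp.astype(np.float32).reshape(-1,1,2),(2,2),(-1,-1),(3,30,.01)).reshape(-1,2); print((sp2-sp).round(1).tolist(),fit(sc,C,sp2,[.55,.31,3]))
def W(p,P): return P@rot([0,0,p[2]]).T+[p[0],p[1],0]
def tw(c,t): return dict(c,eye=c['eye']+t[:3]/1e3,attitude=R.from_matrix(rot(R.from_rotvec(np.radians(t[3:])).as_euler('xyz',degrees=True))@rot(c['attitude'])).as_euler('xyz',degrees=True))
Sc=np.array([(-75,-105,8),(75,-105,8),(75,105,8),(-75,105,8)])/1e3; ss=np.array([(346,246),(386,299),(489,252),(445,207)])*s
def res(q):
    p,t,u=q[:3],q[3:9],q[9:15]
    return np.r_[(proj(tw(D['lap'],t),W(p,C))-w).ravel(),.5*(proj(tw(D['lap'],t),W(p,M))-m).ravel(),(proj(tw(sc,u),W(p,C))-sp).ravel(),
      (proj(tw(sc,u),W(S,Sc))-ss).ravel(), t[:3]/1.2,t[3:]/.3,u[:3]/1.2,u[3:]/.3]
r=least_squares(res,np.r_[.55,.31,3,np.zeros(12)],x_scale=np.r_[.01,.01,1,np.ones(12)]); print(r.x.round(4)); print(res(r.x)[:28].round(1))
E
```

```text
(array([0.54858068, 0.3140333 , 3.23823135]), array([1.49147768, 1.44934291, 2.11190276, 1.71512445]))
(array([0.54857814, 0.31459717, 3.30978804]), array([1.10179681, 1.78641787, 2.57013073, 1.54319288, 0.8441444 ,
       0.76188065]))
[[-0.6, -1.2], [-1.6, -1.5], [0.7, -1.1], [-0.0, -0.0]] (array([0.55228791, 0.30820291, 3.45405083]), array([0.98117413, 0.73701824, 0.81468593, 2.8005465 ]))
[ 0.5514  0.3108  2.9964  0.3322 -0.8358  1.5817 -0.3164 -0.3192 -0.1086
  0.2057 -0.1082  0.3707  0.1789  0.0306  0.1549]
[-0.9  0.1  0.6 -0.7  1.2  0.6 -0.7  0.8 -0.5  0.6 -0.9 -0.3 -0.5 -0.5
 -0.2  0.2  1.9  0.4 -0.  -2.  -1.7 -0.4 -0.5  0.4  1.2  2.1 -0.4 -0.2]
```

```bash
python3 - <<'E'
from h import *
import pickle
movep([.57,.31,.21],[-90,0,-177]); hold(.3); say('view')
pickle.dump(calibration('wrist'),open('c4.pkl','wb'))
im=camera('wrist')[:,:,::-1]; cv2.imwrite('pics/w4.png',im)
cv2.imwrite('pics/w4b.png',cv2.resize(im,(800,600),interpolation=2))
E
```

```text
view t 41.67 pos [0.57   0.3099 0.21  ] F [ 0.5  0.6 -0.2] open 0.3
```

View pics/w4b.png

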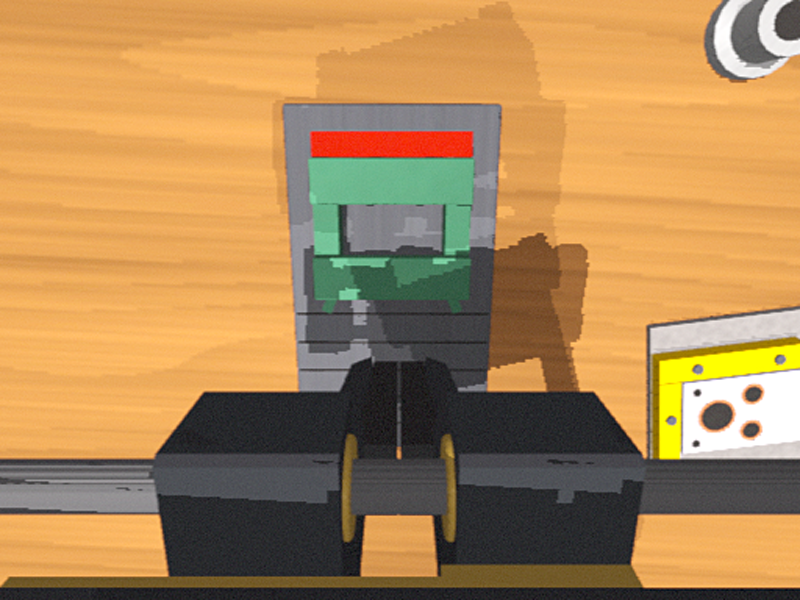

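```bash
python3 - <<'E'
from h import *
import pickle
c=pickle.load(open('c4.pkl','rb')); k=lambda a:np.array(a)/1.5625
px=k([(283,104),(501,104),(299,388),(489,388),(391.5,157),(392,299)])
def res(q):
    P=np.array([(.115,.065,.025),(.115,-.065,.025),(q[3],.065,.025),(q[4],-.065,.025),(.085,0,.061),(.005,0,.061)])
    return (proj(c,P@rot([0,0,q[2]]).T+[q[0],q[1],0])-px).ravel()
r=least_squares(res,[.55,.31,3,-.05,-.05],x_scale=[.01,.01,1,.01,.01]); print(r.x.round(4),res(r.x).round(1))
for p in [(283,104),(501,104),(299,388),(489,388)]: print(ray(c,k(p),.025).round(4))
print(ray(c,k((391.5,157)),.061),ray(c,k((392,299)),.061), ray(c,k((313,131)),.051))
E
```

```text
[ 0.5473  0.3124  3.2034 -0.0688 -0.0691] [-0.9 -0.3  1.  -0.7 -0.1  0.  -0.3 -0.   0.   0.6  0.3  0.6]
[0.6583 0.3829 0.025 ]
[0.6651 0.2548 0.025 ]
[0.475  0.3734 0.025 ]
[0.4819 0.2433 0.025 ]
[0.63265417 0.31718799 0.061     ] [0.55284795 0.31295283 0.061     ] [0.64388891 0.36110549 0.051     ]
```

```bash
cat >> h.py <<'E'
L=(.5480,.3131,3.2)
def inL(): return (rot([0,0,-L[2]])@(observe()['position']-[L[0],L[1],0])*1e3).round(1)
E
python3 - <<'E'
from h import *
gripper_to(.08,40); movep(loc(S,10,-32,60),[-90,0,S[2]-90]); move_linear(loc(S,10,-32,12),feed=.12)
gripper_to(.05,40); say('grip'); move_linear(loc(S,10,-36,14),feed=.05); move_linear(loc(S,10,-40,90),feed=.25)
movep(loc(L,-136,0,75),[-90,0,L[2]-180]); say('over'); 
move_linear(loc(L,-136,0,30.5),feed=.1); say('low')
print(move_linear(loc(L,-30,0,30.0),feed=.05,force_limit=20),inL()); say('in')
im=camera('scene')[:,:,::-1]; cv2.imwrite('pics/s5.png',im)
cv2.imwrite('pics/s5b.png',cv2.resize(im[100:220,300:460],(800,600),interpolation=2))
E
```

```text
grip t 45.96 pos [ 0.4874 -0.0138  0.0124] F [-3.4 -2.6  4.7] open 55.9
over t 48.73 pos [0.4123 0.3052 0.0747] F [ 0.4 -0.6 -3.3] open 55.6
low t 49.32 pos [0.4124 0.3054 0.0305] F [-0.2  0.5 -3.3] open 55.3
True [-36.5   0.   29.4]
in t 51.19 pos [0.5116 0.3111 0.0294] F [-0.6 -0.   4. ] open 55.7
```

View pics/s5b.png

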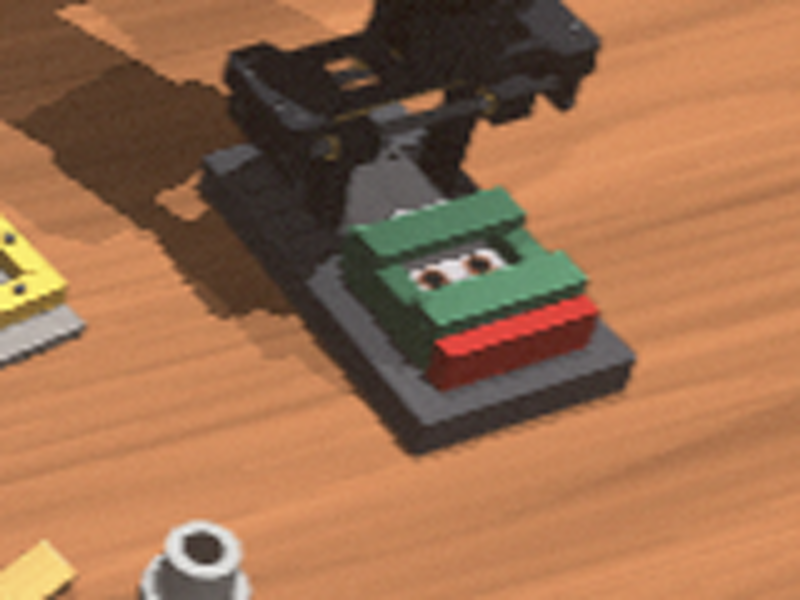

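The plate is under the bridge, with its ports at (433,278) and (480,262) visible between the bars. It stopped at −36.5, where −37 is expected at home. I'll release it, nudge it home from behind and check.

```bash
python3 - <<'E'
from h import *
import pickle
gripper_to(.074); x,y,_=inL(); move_linear(loc(L,x,y,75),feed=.2); say('rel')
gripper_to(0,20); movep(loc(L,-100,0,75),[-90,0,L[2]-180]); move_linear(loc(L,-100,0,31),feed=.2)
print(move_linear(loc(L,-66,0,31),feed=.03,force_limit=12),inL()); say('push')
move_linear(loc(L,-95,0,31),feed=.2); move_linear(loc(L,-95,0,90),feed=.25)
movep([.50,.31,.22],[-90,0,-20]); hold(.2); say('view')
pickle.dump(calibration('wrist'),open('c6.pkl','wb'))
im=camera('wrist')[:,:,::-1]; cv2.imwrite('pics/w6.png',im)
cv2.imwrite('pics/w6b.png',cv2.resize(im[0:285,100:480],(800,600),interpolation=2))
cv2.imwrite('pics/sc6.png',camera('scene')[:,:,::-1])
E
```

```text
rel t 52.09 pos [0.511  0.3108 0.0754] F [ 0.4 -0.2 -1.3] open 73.9
True [-75.9  -0.1  30.5]
push t 54.75 pos [0.4722 0.3088 0.0305] F [-0.1  0.5  0.5] open 0.3
view t 57.93 pos [0.4999 0.31   0.2199] F [ 1.2 -0.2 -0.8] open 0.3
```

View pics/w6b.png

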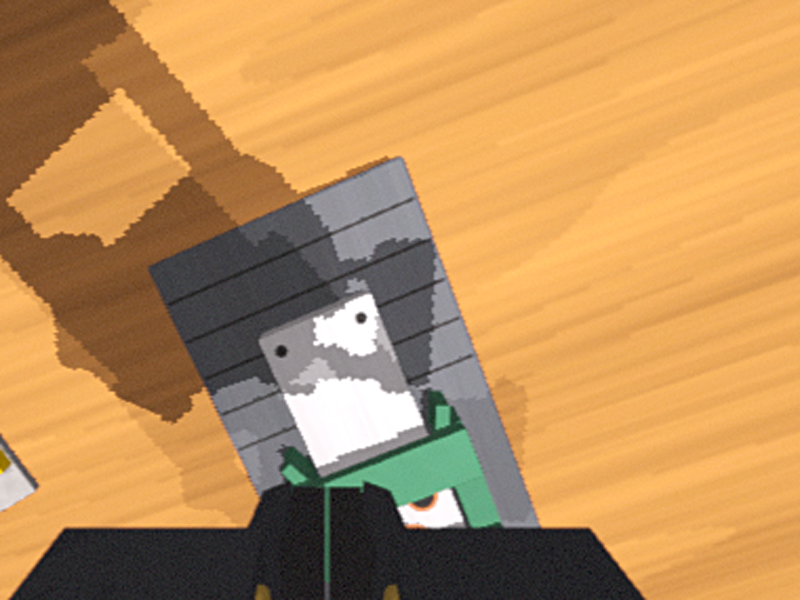

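```bash
python3 - <<'E'
from h import *
import pickle
c=pickle.load(open('c6.pkl','rb')); k=lambda a:np.array(a)/2.1053+[100,0]
f=lambda P:(rot([0,0,-L[2]])@(P-[L[0],L[1],0])*1e3).round(1)
for p,z in [((259,338),.041),((372,292),.041),((318,476),.041),((428,430),.041),((149,268),.025),((402,157),.025)]: print(p,f(ray(c,k(p),z)))
say('')
E
```

```text
(259, 338) [-65.5 -26.3  41. ]
(372, 292) [-64.7  29.8  41. ]
(318, 476) [  8.3 -28.5  41. ]
(428, 430) [ 7.3 29.5 41. ]
(149, 268) [-114.1  -62.7   25. ]
(402, 157) [-113.4   65.3   25. ]
 t 58.03 pos [0.5  0.31 0.22] F [-0.  -0.1  0.4] open 0.6
```

```bash
python3 -c "
from rig import *
sign_off(); print(observe()['time_s'])"
```

```text
the job is handed in; nothing more can be done
the job is handed in; nothing more can be done
```

The valve plate is home under the lap's green bridge and the job is handed in, at about 58 s on the robot's clock.

- **Squaring:** I drew the plate out of the magazine by its ported end and laid it on the stand. My first side push stopped early and skewed the plate by about 20°. I took it by the plain end, straightened it, pushed it against both fences and let go. The wrist picture then showed it flush on both.
- **Lap:** I took it again by the plain end, slid it under the bridge until it met resistance, let go and gave it a light closing push from behind.

**Last checks:**
- The plain end measured −65.5 and −64.7 mm at its two corners, against −65 mm for fully home. The closing push stopped within about 0.5 mm of the same place.
- The plate is straight to about 1° and centred to about 2 mm, which is the limit of the camera measurement.
- Flatness I only judged by eye.
- The gripper was well clear at the end.

Two of the lap position estimates disagreed by up to 8 mm at first, so I took a second view from the opposite side, which settled it. I never moved the arm near the bushing, seal ring or retainer, but I took no final close-up of them.

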